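# Roll a bronze casting gate-up and set it in the sawing rest

### The job

Roll the round bronze casting along the bench until its gate stub points straight up, and let it lie still there. Then pick it up as it lies and set it down gently in both V-blocks of the steel rest, centred between them and with the stub still straight up, ready for the gate to be sawn off. Leave the hammer, the brush and the clay crucible where they are.

Things in the scene. Friction and masses are not known exactly. Their poses are not given: they have to be found in the camera images.
- bar: The casting: a round bronze bar, 40 mm in diameter, 150 mm long, about 0.6 kg, white ceramic core at its ends, lying on the bench. Origin on its axis, half-way along (20 mm above the bench). Own x axis along the bar, own z axis towards its gate stub. Pressing lightly on its top and moving sideways rolls it (axis goes half as far as the fingertips, 20 mm per rad); it lies still where left.
- stub_tip (a point): Centre of the free end of the bar's gate stub: a round stub 14 mm in diameter standing 14 mm out of the bar's side, 45 mm from the bar's middle towards its +x end; the tip is 34 mm from the bar's axis. At the start the stub leans 57 to 103 degrees from upright, to one side.
- rest: The sawing rest, fixed to the bench: steel base plate 170 x 90 x 12 mm carrying two V-blocks (each 26 mm thick, 68 mm across, tops 56 mm above the bench, with an open 90 degree V). Block centres 55 mm either side of the middle, 84 mm free between them. Origin at the middle of the underside; own x axis along the common groove of both Vs.
- rest_seat (a point): Where the middle of the bar's axis lies when the bar is seated and centred in the rest: 58 mm above the bench, midway between the V-blocks. Own x axis along the groove. The bar may lie either way round.
- hammer: Bystander: hammer lying flat between the work areas, handle towards the robot; its own x axis along the handle. Leave it in place.
- brush: Bystander: brush lying flat beside the hammer; its own x axis along the handle. Leave it in place.
- crucible: Bystander: open clay crucible standing beyond the hammer, 84 mm wide, 85 mm tall; origin at the middle of its underside. Leave it in place.
Things that resemble listed ones, but are neither listed nor needed, are in the scene too. Of the things that look like the part that bears bar, the middle-sized one is meant.

How it is judged (in metres and radians):
On the way:
1. the bar has been rolled along the bench (at least 12 mm from where it started) and lies still on the bench with the stub upright within 14 degrees (angle between bar's own z axis and vertical below 0.25 rad and height (world z) of bar below 0.0225 m and distance of bar from where it was at the start of the episode above 0.012 m and linear speed of bar below 0.01 m/s and angular speed of bar below 0.3 rad/s), for 0.2 s.
At the end, for the whole second after the job is handed in: The bar lies at rest in both V-blocks (axis within 4 mm of the seated height and of the groove's centre, within 4.5 degrees of the groove's direction), its middle within 15 mm of midway between the blocks, the stub upright within 14 degrees (x of bar in the frame of rest between -0.015 and 0.015 m and y of bar in the frame of rest between -0.004 and 0.004 m and z of bar in the frame of rest between 0.0543 and 0.0623 m and angle between the x axis of bar and the x axis of rest, either way round below 0.08 rad and angle between bar's own z axis and vertical below 0.25 rad and linear speed of bar below 0.01 m/s and angular speed of bar below 0.3 rad/s); the robot touches nothing.
It fails at once if the bar is rammed into the rest (more than 50 N) (contact force between bar and rest above 50 N).
It fails at once if the bar is let fall into the rest (moving faster than 0.45 m/s within 40 mm of its seat, a fall of about 10 mm) (distance between bar and rest_seat below 0.04 m and linear speed of bar above 0.45 m/s).
It fails at once if the hammer, the brush or the crucible is shifted by more than 30 mm (distance of any of hammer, brush, crucible from where it was at the start of the episode above 0.03 m).
It also fails if it takes over 61 s, if anything falls off the work surface, if the arm or the gripper's body presses on something with over 40 N, if the wrist force passes 120 N, or if a joint passes its speed limit or range.

### The arm

A 7-joint arm with a two-finger parallel gripper is mounted at the origin on the work surface. World frame = base frame: x ahead of the robot, y to its left, z up, the work surface at z = 0. Lengths are in mm, angles in rad, forces in N, time in s.
With the tool pointing down it reaches from about 400 to 875 mm from the base axis. Payload 4.4 kg.
Tool frame: the origin (TCP) lies midway between the tips of the shut fingers; the grasp point (between the pads) lies 19 mm behind it (ctrl.pinch_z is the distance from the TCP to the grasp point, in mm); z points along the fingers, y is the line along which they close (so a half turn about z gives the same grasp; the last joint's range is limited). The gripper opens to 85 mm and grips with 20 to 120 N. Pads are 22 mm wide; open, the fingers measure 114 mm over their backs; the gripper's body (76 mm by 85 mm) begins 54 mm behind the grasp point. The pads swing forward as they close: fully open they stand 13 mm farther back than shut.
Start: joints at [-1.209, 0.628, 0.038, 1.517, -0.027, 0.996, -0.02], TCP at [269.644, 591.448, 204.913] pointing down, gripper open.
Joint ranges: [-3.06, 3.06], [-0.37, 2.12], [-1.25, 1.32], [0.18, 2.47], [-1.1, 4.24], [0.23, 1.98], [-2.94, 2.94]. Speed limits (rad/s): [2.57, 2.57, 3.14, 3.14, 3.14, 3.14, 3.14].

### API

Orientations are given as [roll, pitch, yaw] about the fixed x, y, z axes, in that order (R = Rz(yaw) Ry(pitch) Rx(roll)).
In Python, from cell import read_state, cams, order, ctrl gives the robot as it stands.
- The arm moves only by the tool move_arm, never from a script. Its argument "targets" is text: rows parted by semicolons, each of 7 numbers parted by spaces: the gripper's target within -1 to 1 (fully open at 1, half-way at 0, shut at -1), then the shift along the tool's x, y, z in cm, then the turn, a rotation vector about the tool's x, y, z in degrees. A call has 1 to 5 rows; each row shifts and turns the commanded pose from where the row before left it, along the tool's axes as they then stand; what a row does not reach is not made up. A row lasts 1/12 s, in which the tool goes at most 41.7 mm and 7.16 degrees, less where a joint would pass 70% of its speed; a pose out of reach is approached as far as the arm can. A call with a gripper value outside its range is refused whole. The fingers move at their own pace and stop on an object; the grip force is fixed at half the most. Time passes only in rows, so rows that do not move let the fingers close. It gives the time, the measured TCP pose, the force, the opening and the grip force at its end, in the units of the state.
- read_state(): the state, without advancing time (a new reading comes with each control period).
- cams.get_image(name): name is "scene" or "top" or "wrist"; returns a dict with "color" (384x512x3 uint8, red, green, blue), "fovy" (degrees; the focal length in pixels is half the picture's height over the tangent of half this angle, whatever the lens; pixels are square), "cx", "cy" (the principal point, pixels), "rvec" (rotation vector, rad) and "tvec" (3), from world to camera coordinates, as OpenCV has them. Camera axes: x right, y down, z forward; pixel columns grow to the right and rows downward; lengths in mm; the calibration is good to about 2 mm. A picture is of the moment at which its call begins. There is no depth.
- order.finish_job(): hands the job in; it is judged then, once.
The state is a dict: "clock": time; "qpos": joint angles; "qd": joint speeds; "tau": joint torques, N m; "eef_pos": TCP position; "tool_rot": TCP orientation; "force": force on the tool from outside, world axes, zero at the start; "torque": the same for the moment, N m; "width": finger opening in mm; "gripper_force": force on a finger pad.
Only numpy, scipy, OpenCV 4.12 (cv2) and the standard library are available. Lean on these libraries where they do the work, as an engineer would, in place of code of your own. Each camera call takes 0.05 s, during which the arm holds its last target. There are 200 camera calls.

## Working session

There is one attempt and no reset: what is moved stays moved. The work goes in short steps, Python scripts to look and compute and a tool call to move; the robot and the scene stay as the last step left them, time stands still between calls to the robot, and variables do not carry over. Pictures are saved under pics/ and viewed, at most 10 in all, crops included, and the job is handed in when it is done.

Besides the shell and the picture viewer there is one more tool, called after "Call:" as a command line: name --argument value ..., lists and objects as JSON in quotes. move_arm: Moves the arm, as the interface text tells. Its arguments: {"type":"object","properties":{"targets":{"type":"string"}},"required":["targets"]}

```bash
mkdir -p pics; ls
cat > h.py <<'E'
import numpy as np, cv2
from cell import read_state, cams, order, ctrl
def cam(n,fn=None):
    d=cams.get_image(n)
    if fn: cv2.imwrite(fn,d["color"][:,:,::-1])
    return d
def ray(d,u,v):
    f=d["color"].shape[0]/2/np.tan(np.radians(d["fovy"])/2)
    R=cv2.Rodrigues(np.array(d["rvec"],float))[0]; t=np.array(d["tvec"],float).ravel()
    return -R.T@t, R.T@np.array([(u-d["cx"])/f,(v-d["cy"])/f,1.])
def onz(d,u,v,z):
    o,r=ray(d,u,v); return (o+r*(z-o[2])/r[2]).round(1)
E
python3 - <<'E'
from h import *
s=read_state(); print(s["clock"],s["eef_pos"],s["tool_rot"],s["width"])
a=cam("scene")["color"];b=cam("top")
for n in("top",): print(b["fovy"],b["cx"],b["cy"],ray(b,256,192))
cv2.imwrite("pics/a.png",a[:,:,::-1]);cv2.imwrite("pics/b.png",cv2.resize(b["color"],(800,600))[:,:,::-1])
E
```

```text
pics
0.0 [269.34308807 590.83361334 204.00468287] [-3.13971736e+00  1.41844609e-05  2.71380741e+00] 85.19447656598435
57.08433277242137 256.4720000796259 190.27592682773087 (array([373.12721817,  24.27857331, 861.39704813]), array([ 0.20374608,  0.02203223, -0.97878892]))
```

View pics/b.png

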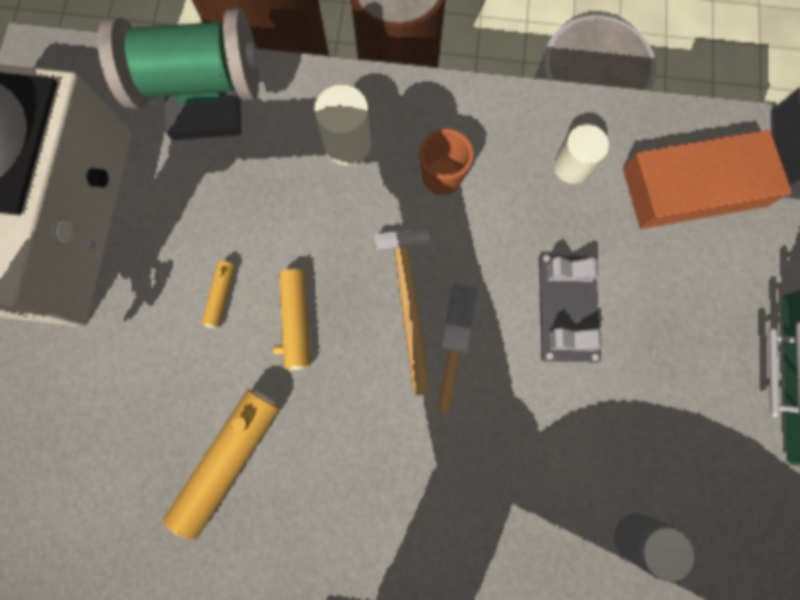

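View pics/a.png

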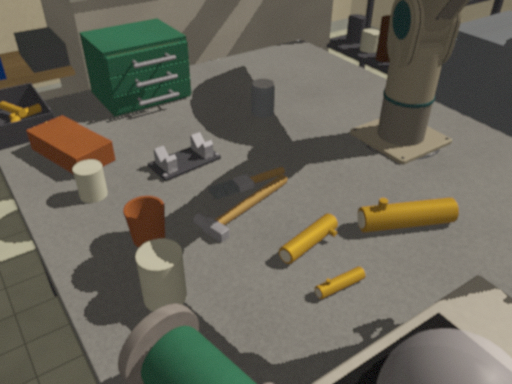

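The middle-sized casting is at about (295,320) in the enlarged top view, with its stub to the left at (278,350). The rest is at (570,307). The hammer and brush lie between them.

Run:
```python
from h import *
t=cam("top");s=cam("scene")
k=800/512
for n,d in(("top",t),("scene",s)):
    hsv=cv2.cvtColor(d["color"],cv2.COLOR_RGB2HSV)
    m=cv2.inRange(hsv,(14,120,110),(28,255,255))
    cs,_=cv2.findContours(m,cv2.RETR_EXTERNAL,cv2.CHAIN_APPROX_NONE)
    for c in cs:
        if cv2.contourArea(c)<150: continue
        r=cv2.minAreaRect(c); print(n,cv2.contourArea(c),[np.round(x,1) for x in r])
    seed=(189,205) if n=="top" else (308,240)
    c=[c for c in cs if cv2.pointPolygonTest(c,seed,False)>0][0]
    mm=np.zeros_like(m);cv2.drawContours(mm,[c],-1,255,-1)
    b=cv2.morphologyEx(mm,cv2.MORPH_OPEN,cv2.getStructuringElement(cv2.MORPH_ELLIPSE,(11,11)))
    st=cv2.morphologyEx(cv2.subtract(mm,b),cv2.MORPH_OPEN,np.ones((3,3)))
    cs2,_=cv2.findContours(b,cv2.RETR_EXTERNAL,cv2.CHAIN_APPROX_NONE)
    c2=max(cs2,key=cv2.contourArea)
    box=cv2.boxPoints(cv2.minAreaRect(c2)); print("body",box.round(1).tolist())
    if n=="top": print([onz(d,*p,20) for p in box])
    n_,_,S,C=cv2.connectedComponentsWithStats(st); print("stub",S[1:].tolist(),C[1:].round(1).tolist())
# rest base corners(approx) in top
for p in((545,255),(597,255),(600,360),(543,360)): print("base",onz(t,p[0]/k,p[1]/k,12))
for p in((393,250),(420,393),(430,237),(378,241)): print("ham",onz(t,p[0]/k,p[1]/k,15))
for p in((460,285),(475,290),(443,412)): print("brush",onz(t,p[0]/k,p[1]/k,15))
x0,y0=335,150
o=cv2.resize(t["color"][150:240,335:395],(400,600),interpolation=cv2.INTER_CUBIC)
q=cv2.resize(t["color"][165:240,165:215],(400,600),interpolation=cv2.INTER_CUBIC)
cv2.imwrite("pics/c.png",np.hstack([o,q])[:,:,::-1])
```

```text
top 2312.0 [array([140.7, 298. ]), array([ 24.1, 102.8]), np.float64(32.9)]
top 880.0 [array([184.3, 203.5]), array([62.9, 21.4]), np.float64(86.1)]
top 378.0 [array([139.1, 187.4]), array([10.4, 42.5]), np.float64(14.9)]
top 280.0 [array([261.2, 204.8]), array([92.8,  5.4]), np.float64(82.1)]
body [[178.6999969482422, 172.10000610351562], [194.6999969482422, 171.6999969482422], [196.3000030517578, 232.89999389648438], [180.1999969482422, 233.3000030517578]]
[array([575.4, 238.2,  20. ]), array([581.1, 199.1,  20. ]), array([433. , 172.4,  20. ]), array([427.6, 210.1,  20. ])]
stub [[175, 221, 5, 6, 26], [182, 233, 3, 3, 9]] [[177.1, 223.5], [183.0, 234.0]]
scene 587.5 [array([340.8, 280.7]), array([14.8, 49.4]), np.float64(64.7)]
scene 1001.5 [array([312., 237.]), array([22.3, 60.3]), np.float64(54.5)]
scene 1671.5 [array([409.2, 208.4]), array([25.9, 95.8]), np.float64(84.8)]
scene 527.5 [array([252.5, 199.7]), array([ 9. , 79.8]), np.float64(55.8)]
scene 237.0 [array([ 12.5, 112.6]), array([29.6, 18.4]), np.float64(15.3)]
body [[282.8999938964844, 245.5], [328.6000061035156, 209.8000030517578], [340.1000061035156, 224.5], [294.3999938964844, 260.20001220703125]]
stub [[332, 231, 5, 4, 18], [292, 257, 3, 3, 9]] [[334.0, 232.3], [293.0, 258.0]]
base [ 650.6 -178.7   12. ]
base [ 660.5 -261.6   12. ]
base [ 492.7 -273.5   12. ]
base [ 482.3 -186.2   12. ]
ham [629.1  64.1  15. ]
ham [410.1  -3.7  15. ]
ham [657.8   7.6  15. ]
ham [641.2  89.8  15. ]
brush [584.5 -47.8  15. ]
brush [579.3 -72.   15. ]
brush [386.2 -41.1  15. ]
```

View pics/c.png

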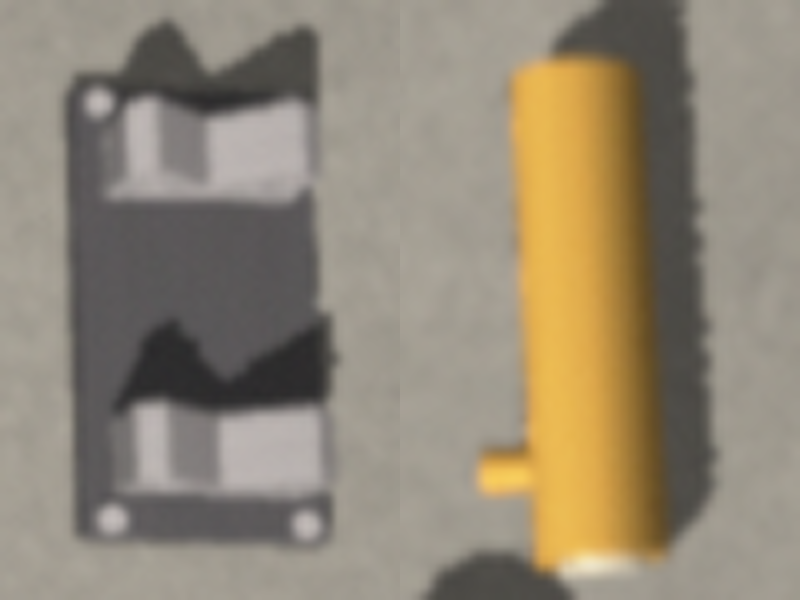

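Call:
move_arm --targets "-1 -1.66 -3.64 0 0 0 0;-1 -1.66 -3.64 0 0 0 0;-1 -1.66 -3.64 0 0 0 0;-1 -1.66 -3.64 0 0 0 0;-1 -1.66 -3.64 0 0 0 0"

```text
clock: 0.62
eef_pos: [269.4, 389.4, 204.8]
tool_rot: [-3.141, 0.0, 2.714]
force: [0.8, -0.5, 0.9]
width: 25.5
gripper_force: 0.0
```

Call:
move_arm --targets "-1 -3.57 -0.81 0 0 0 0;-1 -3.57 -0.81 0 0 0 0;-1 -3.57 -0.81 0 0 0 0;-1 -3.57 -0.81 0 0 0 0;-1 -3.57 -0.81 0 0 0 0"

```text
clock: 1.03
eef_pos: [416.4, 279.2, 205.1]
tool_rot: [3.141, 0.0, 2.714]
force: [0.8, 0.3, 0.0]
width: 0.2
gripper_force: 0.0
```

Call:
move_arm --targets "-1 0 0 0 0 0 -7;-1 0 0 0 0 0 -7;-1 0 0 0 0 0 -7;-1 0 0 0 0 0 -7;-1 0 0 0 0 0 -7"

```text
clock: 1.45
eef_pos: [415.3, 280.3, 204.8]
tool_rot: [-3.142, -0.0, -2.953]
force: [-1.0, 0.1, 0.4]
width: 0.2
gripper_force: 0.0
```

Run:
```python
from h import *
w=cam("wrist","pics/w1.png");print(w["fovy"],ray(w,256,192)); s=read_state();print(s["clock"],s["eef_pos"],s["tool_rot"],s["qpos"],s["force"])
```

```text
64.83777352781652 (array([343.43618471, 267.19546478, 372.91078503]), array([ 0.29918093,  0.04467274, -0.95343726]))
1.5 [415.27093754 280.33906083 204.8480956 ] [ 3.14153908e+00 -2.01689832e-04 -2.94763714e+00] [-0.57549289  0.41799697 -0.10358659  1.92317469  0.05815726  0.80341166
  1.05412897] [-1.03549865  0.30595451 -0.59546598]
```

View pics/w1.png

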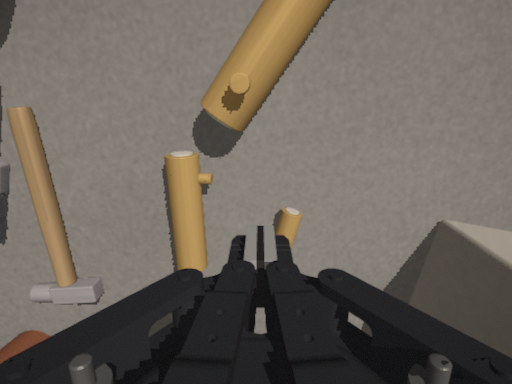

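Run:
```python
from h import *
t=cam("top");w=cam("wrist")
c=w["color"]; hsv=cv2.cvtColor(c,cv2.COLOR_RGB2HSV); m=cv2.inRange(hsv,(10,110,60),(30,255,255))
for r in range(170,188,2): print(r,np.where(m[r,150:230])[0].min()+150,np.where(m[r,150:230])[0].max()+150)
for pt,pw in(((175.6,224),(210.5,178)),((175,224),(211.5,179))):
    o1,d1=ray(t,*pt);o2,d2=ray(w,*pw)
    s=np.linalg.lstsq(np.c_[d1,-d2],o2-o1,rcond=None)[0]
    p1=o1+s[0]*d1;p2=o2+s[1]*d2;print(p1,p2)
# wrist axis ends at z=20
print(onz(w,183,154,20),[onz(w,x,r,20) for r in(190,250) for x in (np.where(m[r,140:208])[0].min()+140,np.where(m[r,140:208])[0].max()+140)])
```

```text
170 166 198
172 166 199
174 166 211
176 167 211
178 167 211
180 167 211
182 167 211
184 168 206
186 168 200
[448.5563786  225.88324796  14.50762096] [448.33197378 225.75435787  14.4569514 ]
[448.25537261 226.96013087  15.98164997] [448.87459844 227.32340175  16.12376898]
[423.6 190.5  20. ] [array([471.2, 177.4,  20. ]), array([463.9, 217.1,  20. ]), array([550.8, 195.6,  20. ]), array([543.7, 233.9,  20. ])]
```

Call:
move_arm --targets "-1 -2.42 -2.73 0 0 0 0;-1 -2.42 -2.73 0 0 0 0;-1 -2.42 -2.73 0 0 0 0;-1 0 0 4 0 0 0;-1 0 0 4 0 0 0"

```text
clock: 2.02
eef_pos: [506.1, 211.7, 125.9]
tool_rot: [3.141, 0.008, -2.968]
force: [-0.6, 0.3, -0.4]
width: -0.2
gripper_force: 0.0
```

Call:
move_arm --targets "-1 0 0 4 0 0 0;-1 0 0 3 0 0 0;-1 0 0 0.8 0 0 0;-1 0 0 0.6 0 0 0;-1 0 0 0.1 0 0 0"

```text
clock: 2.43
eef_pos: [501.8, 213.4, 39.9]
tool_rot: [-3.141, 0.0, -2.96]
force: [0.8, -0.8, -0.7]
width: -0.2
gripper_force: 0.0
```

Lower slightly until contact force appears.

Call:
move_arm --targets "-1 0 0 0.1 0 0 0;-1 0 0 0.05 0 0 0;-1 0 0 0 0 0 0"

```text
clock: 2.68
eef_pos: [502.7, 213.7, 39.9]
tool_rot: [3.141, 0.003, -2.959]
force: [0.5, -0.6, 0.7]
width: 0.2
gripper_force: 0.0
```

Call:
move_arm --targets "-1 0 0 0.1 0 0 0;-1 0 0 0 0 0 0"

```text
clock: 2.85
eef_pos: [502.0, 213.4, 38.1]
tool_rot: [3.141, 0.001, -2.959]
force: [-0.6, 0.1, -0.5]
width: -0.1
gripper_force: 0.0
```

Call:
move_arm --targets "-1 0 0 -0.05 0 0 0;-1 0 -0.2 0 0 0 0;-1 0 -0.2 0 0 0 0;-1 0 0 0 0 0 0"

```text
clock: 3.18
eef_pos: [502.4, 208.5, 37.9]
tool_rot: [-3.141, -0.0, -2.959]
force: [-0.2, 0.4, -0.2]
width: -0.1
gripper_force: 0.0
```

Call:
move_arm --targets "-1 0 0 0.05 0 0 0;-1 0 0 0 0 0 0"

```text
clock: 3.35
eef_pos: [502.2, 209.2, 37.3]
tool_rot: [3.142, -0.0, -2.959]
force: [-0.4, -0.0, -0.2]
width: -0.1
gripper_force: 0.0
```

Run:
```python
from h import *
t=cam("wrist")["color"];s=cam("scene")["color"][180:290,240:400]
cv2.imwrite("pics/d.png",np.hstack([cv2.resize(t,(400,300)),cv2.resize(s,(400,300))])[:,:,::-1])
```

```text
(no output)
```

View pics/d.png

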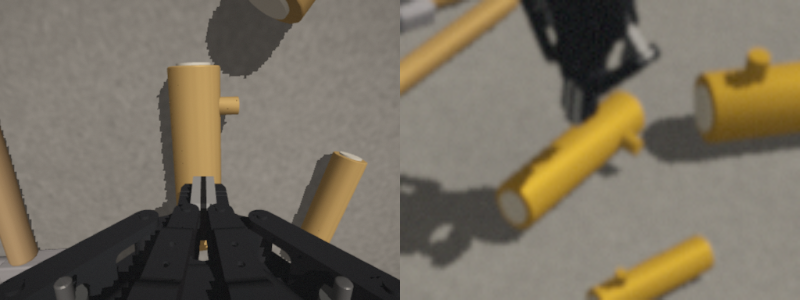

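Call:
move_arm --targets "-1 0 0 0.1 0 0 0;-1 0 0 0 0 0 0"

```text
clock: 3.62
eef_pos: [502.2, 209.3, 36.2]
tool_rot: [3.142, -0.0, -2.958]
force: [-0.9, 0.5, -0.2]
width: 0.0
gripper_force: 0.0
```

Call:
move_arm --targets "-1 0 0 0.1 0 0 0;-1 0 0 0 0 0 0"

```text
clock: 3.78
eef_pos: [502.2, 209.3, 35.2]
tool_rot: [-3.142, -0.0, -2.958]
force: [1.0, -0.7, 0.4]
width: 0.3
gripper_force: 0.0
```

```bash
cat >> h.py <<'E'
def axis(w,rows,lo,hi,z=20):
    m=cv2.inRange(cv2.cvtColor(w["color"],cv2.COLOR_RGB2HSV),(10,90,60),(30,255,255))
    out=[]
    for r in rows:
        x=np.where(m[r,lo:hi])[0]+lo
        a=onz(w,x.min(),r,z);b=onz(w,x.max(),r,z);out.append(((a+b)/2,round(float(np.linalg.norm(a-b)),1),int(x.min()),int(x.max())))
    return out
E
python3 - <<'E'
from h import *
w=cam("wrist")
for o in axis(w,(95,110,120,130,135,150,165,180,200,215),200,300): print(o)
cv2.imwrite("pics/e.png",cv2.resize(w["color"][180:300,180:340],(800,600))[:,:,::-1])
E
```

```text
(array([430.65, 189.4 ,  20.  ]), 38.9, 214, 281)
(array([438.85, 191.1 ,  20.  ]), 38.9, 215, 281)
(array([444.55, 192.1 ,  20.  ]), 39.2, 215, 281)
(array([449.3 , 198.75,  20.  ]), 49.7, 216, 299)
(array([452.25, 199.25,  20.  ]), 49.9, 216, 299)
(array([462.05, 196.1 ,  20.  ]), 39.7, 217, 282)
(array([471.2, 198. ,  20. ]), 39.7, 218, 282)
(array([480.7 , 199.95,  20.  ]), 38.3, 220, 281)
(array([493.65, 202.9 ,  20.  ]), 39.1, 221, 282)
(array([503.75, 205.05,  20.  ]), 39.0, 222, 282)
```

View pics/e.png

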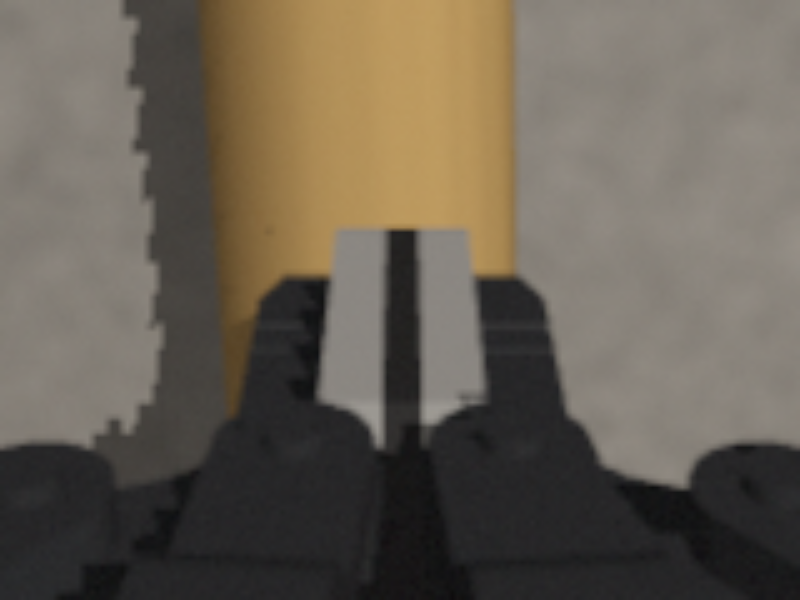

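Call:
move_arm --targets "-1 0 0 0.1 0 0 0;-1 0 0 0 0 0 0"

```text
clock: 4.0
eef_pos: [502.2, 209.2, 34.3]
tool_rot: [-3.142, -0.0, -2.959]
force: [0.4, 0.3, -0.6]
width: 0.1
gripper_force: 0.0
```

Call:
move_arm --targets "-1 0 0 0.1 0 0 0;-1 0 0 0 0 0 0"

```text
clock: 4.17
eef_pos: [502.2, 209.2, 33.2]
tool_rot: [-3.142, -0.0, -2.959]
force: [0.0, -0.1, -1.1]
width: -0.0
gripper_force: 0.0
```

Call:
move_arm --targets "-1 0 0 0.1 0 0 0;-1 0 0 0 0 0 0"

```text
clock: 4.33
eef_pos: [502.2, 209.2, 32.2]
tool_rot: [-3.142, -0.0, -2.959]
force: [0.2, 0.6, -0.8]
width: 0.2
gripper_force: 0.0
```

Call:
move_arm --targets "-1 0 0 0.1 0 0 0;-1 0 0 0 0 0 0"

```text
clock: 4.5
eef_pos: [502.2, 209.2, 31.3]
tool_rot: [3.142, -0.0, -2.959]
force: [0.3, 0.3, -0.3]
width: 0.1
gripper_force: 0.0
```

Call:
move_arm --targets "-1 0 0 0.1 0 0 0;-1 0 0 0 0 0 0"

```text
clock: 4.67
eef_pos: [502.2, 209.2, 30.3]
tool_rot: [-3.142, -0.0, -2.959]
force: [-1.0, -0.0, 1.2]
width: -0.1
gripper_force: 0.0
```

Run:
```python
from h import *
w=cam("wrist")
for o in axis(w,(150,165,200),200,300): print(o)
s=read_state();print(s["eef_pos"],s["force"],s["torque"],s["tau"])
cv2.imwrite("pics/f.png",cv2.resize(w["color"][180:300,180:340],(800,600))[:,:,::-1])
t=cam("top")["color"][140:260,120:280]
s=cam("scene")["color"][160:280,260:420]
cv2.imwrite("pics/g.png",np.hstack([cv2.resize(w["color"][180:300,180:340],(260,390)),cv2.resize(t,(260,390)),cv2.resize(s,(260,390))])[:,:,::-1])
```

```text
(array([461.3 , 195.75,  20.  ]), 39.2, 216, 282)
(array([470.2 , 197.65,  20.  ]), 39.2, 217, 282)
(array([492. , 202.4,  20. ]), 38.6, 220, 282)
[502.21404619 209.21849369  30.2850234 ] [ 0.70639241 -0.4911653  -0.00578054] [ 0.03419053 -0.03338436  0.0012049 ] [-1.96054330e-03 -5.24401689e+01 -6.71261223e-02 -1.01587200e+01
  6.52169518e-03 -8.34197737e-03 -6.80433241e-04]
```

View pics/g.png

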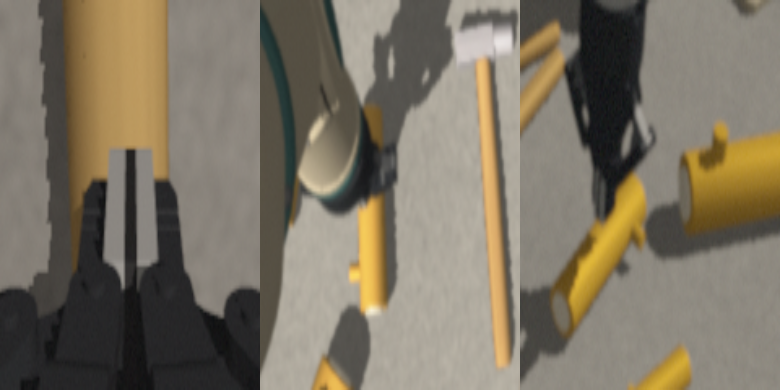

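Call:
move_arm --targets "-1 0 0 0.15 0 0 0;-1 0 0 0 0 0 0"

```text
clock: 4.98
eef_pos: [502.2, 209.2, 28.7]
tool_rot: [-3.142, -0.0, -2.959]
force: [0.2, 0.2, 0.1]
width: 0.1
gripper_force: 0.0
```

Call:
move_arm --targets "-1 0 0 0.15 0 0 0;-1 0 0 0 0 0 0"

```text
clock: 5.15
eef_pos: [502.2, 209.2, 27.2]
tool_rot: [-3.142, -0.0, -2.959]
force: [-0.2, 0.0, -1.3]
width: 0.2
gripper_force: 0.0
```

Call:
move_arm --targets "-1 0 0 0.15 0 0 0;-1 0 0 0 0 0 0"

```text
clock: 5.32
eef_pos: [502.2, 209.2, 25.7]
tool_rot: [-3.142, -0.0, -2.959]
force: [0.5, 0.6, -0.3]
width: -0.4
gripper_force: 0.0
```

Run:
```python
from h import *
from scipy.spatial.transform import Rotation as Ro
w=cam("wrist");s=read_state();R=Ro.from_euler("xyz",s["tool_rot"]).as_matrix();p=s["eef_pos"]
for o in axis(w,(150,200),200,300): print(o)
for uv in((260.4,226),(260,236)):
    o,d=ray(w,*uv);o=R.T@(o-p);d=R.T@d
    for x in(0,7,11): print(uv,x,(o+d*(x-o[0])/d[0]).round(1))
print(ctrl.pinch_z)
```

```text
(array([460.4 , 195.75,  20.  ]), 39.4, 215, 283)
(array([490.35, 202.25,  20.  ]), 39.0, 219, 283)
(260.4, 226) 0 [ 0.   1.  -3.8]
(260.4, 226) 7 [  7.    1.  -19.5]
(260.4, 226) 11 [ 11.    0.9 -28.5]
(260, 236) 0 [  0.    0.7 -17.1]
(260, 236) 7 [  7.    0.7 -31.6]
(260, 236) 11 [ 11.    0.7 -39.8]
18.700000000000003
```

Call:
move_arm --targets "-1 0 0 0.2 0 0 0;-1 0 0 0 0 0 0"

```text
clock: 5.53
eef_pos: [502.1, 209.2, 23.6]
tool_rot: [-3.142, -0.0, -2.959]
force: [0.4, -0.2, -0.4]
width: -0.4
gripper_force: 0.0
```

Call:
move_arm --targets "-1 0 0 0.15 0 0 0;-1 0 0 0 0 0 0"

```text
clock: 5.7
eef_pos: [502.2, 209.2, 22.2]
tool_rot: [-3.142, -0.0, -2.958]
force: [-0.1, 0.0, 0.4]
width: -0.0
gripper_force: 0.0
```

Run:
```python
from h import *
from scipy.spatial.transform import Rotation as Ro
w=cam("wrist");s=read_state();R=Ro.from_euler("xyz",s["tool_rot"]).as_matrix();p=s["eef_pos"]
print(s["force"],p)
Rc=cv2.Rodrigues(np.array(w["rvec"]))[0]; f=192/np.tan(np.radians(w["fovy"])/2)
for q in((11,0,0),(0,0,0),(-11,0,0),(11,0,-19),(11,8,-19),(-11,8,0)):
    c=Rc@(p+R@np.array(q,float))+np.array(w["tvec"]).ravel(); print(q,w["cx"]+f*c[0]/c[2],w["cy"]+f*c[1]/c[2])
im=cv2.resize(w["color"][180:300,180:340],(800,600));cv2.imwrite("pics/i.png",im[:,:,::-1])
```

```text
[-0.41787977  0.32873528 -0.03594669] [502.16649319 209.21794327  22.25055729]
(11, 0, 0) 258.7279152386617 206.20489497206148
(0, 0, 0) 258.73766924472886 223.39987913064334
(-11, 0, 0) 258.7470939834221 240.01440975659784
(11, 0, -19) 258.6142927480918 218.64182589527215
(11, 8, -19) 273.68578223326466 218.64634658554692
(-11, 8, 0) 271.82505956600124 240.01756384887585
```

View pics/i.png

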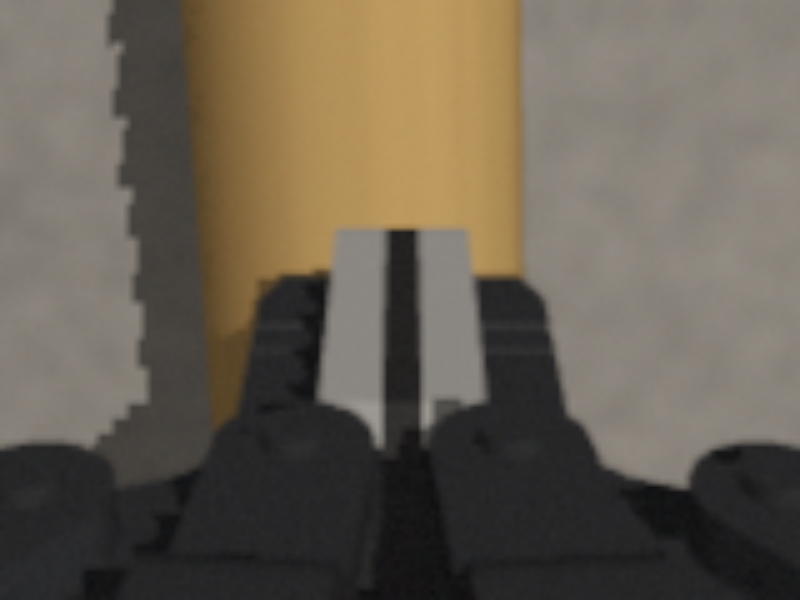

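Call:
move_arm --targets "-1 0 0 0.15 0 0 0;-1 0 0 0 0 0 0"

```text
clock: 5.92
eef_pos: [502.2, 209.2, 20.7]
tool_rot: [-3.142, -0.0, -2.959]
force: [-0.9, -0.2, 0.3]
width: -0.3
gripper_force: 0.0
```

Call:
move_arm --targets "-1 0 0 0.15 0 0 0;-1 0 0 0 0 0 0"

```text
clock: 6.08
eef_pos: [502.1, 209.2, 19.2]
tool_rot: [-3.142, -0.0, -2.959]
force: [-0.4, 0.6, -0.0]
width: -0.2
gripper_force: 0.0
```

Call:
move_arm --targets "-1 0 0 0.1 0 0 0;-1 0 0 0 0 0 0"

```text
clock: 6.25
eef_pos: [502.2, 209.2, 18.2]
tool_rot: [-3.142, -0.0, -2.959]
force: [0.7, 0.1, -0.5]
width: 0.3
gripper_force: 0.0
```

Call:
move_arm --targets "-1 0 0 0.1 0 0 0;-1 0 0 0 0 0 0"

```text
clock: 6.42
eef_pos: [502.2, 209.3, 17.2]
tool_rot: [-3.142, -0.0, -2.958]
force: [0.5, 0.0, 0.2]
width: 0.0
gripper_force: 0.0
```

Call:
move_arm --targets "-1 0 0 0.1 0 0 0;-1 0 0 0 0 0 0"

```text
clock: 6.58
eef_pos: [502.2, 209.2, 16.2]
tool_rot: [-3.142, -0.0, -2.959]
force: [-0.8, 0.5, 1.2]
width: -0.2
gripper_force: 0.0
```

Call:
move_arm --targets "-1 0 0 0.1 0 0 0;-1 0 0 0 0 0 0"

```text
clock: 6.75
eef_pos: [502.2, 209.2, 15.3]
tool_rot: [-3.142, -0.0, -2.959]
force: [-0.2, -0.3, -0.4]
width: -0.4
gripper_force: 0.0
```

Run:
```python
from h import *
w=cam("wrist")
s=read_state();print(s["eef_pos"],s["force"],s["clock"])
for o in axis(w,(150,200),180,320): print(o)
g=cam("scene")["color"][190:260,290:370]
cv2.imwrite("pics/j.png",np.hstack([cv2.resize(w["color"][180:300,180:340],(400,300)),cv2.resize(g,(400,300),interpolation=cv2.INTER_CUBIC)])[:,:,::-1])
```

```text
[502.21298457 209.22386187  15.3043336 ] [ 1.03240273 -0.04092325  0.12440226] 6.8
(array([457.5 , 202.25,  20.  ]), 53.4, 212, 310)
(array([486.95, 201.4 ,  20.  ]), 38.9, 216, 284)
```

View pics/j.png

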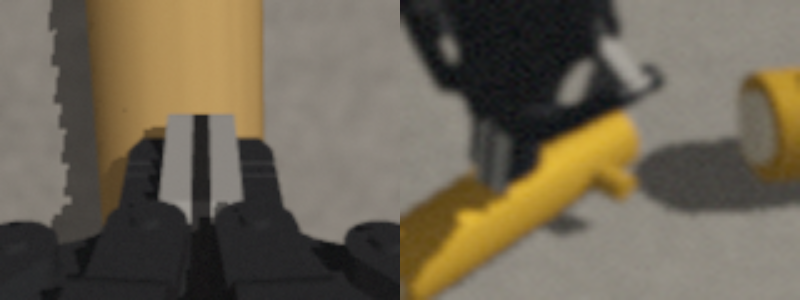

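Run:
```python
from h import *
s=cam("scene")
for q in((502,209,15),(502,209,30),(502,209,40),(513,211,40),(513,211,15),(502,205,40),(578,219,20),(430,191,20),(513,207,40)):
    print(q,cv2.projectPoints(np.array([q],float),np.array(s["rvec"],float),np.array(s["tvec"],float),np.array([[192/np.tan(np.radians(s["fovy"]/2)),0,s["cx"]],[0,192/np.tan(np.radians(s["fovy"]/2)),s["cy"]],[0,0,1]]),None)[0].ravel().round(1))
d=s["color"]; g=cv2.cvtColor(d,cv2.COLOR_RGB2HSV)
for r in range(212,244,2): print(r,"".join("Y" if (10<g[r,c,0]<30 and g[r,c,1]>110) else ("#" if g[r,c,2]<60 else ".") for c in range(285,350)))
```

```text
(502, 209, 15) [309.2 240.9]
(502, 209, 30) [309.7 235.5]
(502, 209, 40) [310.1 231.9]
(513, 211, 40) [306.5 234.4]
(513, 211, 15) [305.7 243.5]
(502, 205, 40) [308.8 230.8]
(578, 219, 20) [282.9 256.2]
(430, 191, 20) [330.  222.1]
(513, 207, 40) [305.3 233.3]
212 ..................##################......########...............
214 ...................##################...##########...............
216 ....................#########################YYYYY...............
218 ....................######################YYYYYYYYY..............
220 .......................###############YYYYYYYYYYYYYY.............
222 .......................#...#######YYYYYYYYYYYYYYYYYYY............
224 ......................##...#####.YYYYYYYYYYYYYYYYYYYY............
226 ......................#....#####YYYYYYYYYYYYYYYYYYYY.............
228 ......................#...######YYYYYYYYYYYYYYYYYYY..............
230 ......................#....###YYYYYYYYYYYYYYYYYYYYY..............
232 .................YYYY......YYYYYYYYYYYYYYYYYYYYYYYYYY............
234 ..............YYYYYYYYYY..YYYYYYYYYYYYYYYYY..YYYYYY..............
236 ...........YYYYYYYYYYYYYYYYYYYYYYYYYYYYY.........................
238 ........YYYYYYYYYYYYYYYYYYYYYYYYYYYYYY...........................
240 ......YYYYYYYYYYYYYYYYYYYYYYYYYYYYYYY............................
242 ...YYYYYYYYYYYYYYYYYYYYYYYYYYYYYY................................
```

Call:
move_arm --targets "-1 0 0 0.1 0 0 0;-1 0 0 0 0 0 0"

```text
clock: 7.07
eef_pos: [502.2, 209.3, 14.3]
tool_rot: [3.142, -0.0, -2.959]
force: [-0.8, 0.4, 0.0]
width: 0.4
gripper_force: 0.0
```

Call:
move_arm --targets "-1 0 0 0.1 0 0 0;-1 0 0 0 0 0 0"

```text
clock: 7.23
eef_pos: [502.4, 209.4, 13.7]
tool_rot: [3.141, 0.0, -2.958]
force: [-0.9, -0.8, 2.3]
width: 0.3
gripper_force: 1.2
```

Call:
move_arm --targets "-1 0 0 0.1 0 0 0;-1 0 0 0 0 0 0"

```text
clock: 7.4
eef_pos: [502.4, 209.5, 13.5]
tool_rot: [3.141, 0.0, -2.958]
force: [-2.6, -0.3, 11.1]
width: -0.4
gripper_force: 5.4
```

Call:
move_arm --targets "-1 0 -0.4 0 0 0 0;-1 0 -0.4 0 0 0 0;-1 0 -0.4 0 0 0 0;-1 0 -0.4 0 0 0 0;-1 0 -0.4 0 0 0 0"

```text
clock: 7.82
eef_pos: [506.6, 190.0, 13.5]
tool_rot: [3.141, 0.002, -2.958]
force: [-0.6, -0.3, 9.7]
width: -0.1
gripper_force: 5.0
```

Run:
```python
from h import *
w=cam("wrist")
s=read_state();print(s["eef_pos"],s["force"],s["clock"])
for o in axis(w,(40,60,80,90,100,150,200),190,325): print(o)
```

```text
[506.87818369 188.75007182  13.50066023] [-0.85229446 -1.06690615 10.82979028] 7.8667Traceback (most recent call last):
  File "<stdin>", line 4, in <module>
  File "h.py", line 18, in axis
    a=onz(w,x.min(),r,z);b=onz(w,x.max(),r,z);out.append(((a+b)/2,round(float(np.linalg.norm(a-b)),1),int(x.min()),int(x.max())))
            ~~~~~^^
    return umr_minimum(a, axis, None, out, keepdims, initial, where)
ValueError: zero-size array to reduction operation minimum which has no identity
```

```bash
cat >> h.py <<'E'
def tip_angle(w,tipuv,A,B):
    """tip pixel + axis points A,B (world z=20) -> candidates of lean angle to +n, with stub 45mm toward -x from mid; plane of tip circle from x of A"""
    a=(B-A)/np.linalg.norm(B-A); n=np.array([-a[1],a[0],0]); o,d=ray(w,*tipuv)
    # intersect with cylinder radius 34 about the axis
    po=o-A; on,oz=po@n,po[2]; dn,dz=d@n,d[2]
    r=np.roots([dn*dn+dz*dz,2*(on*dn+oz*dz),on*on+oz*oz-34**2])
    return [(np.degrees(np.arctan2(on+k*dn,oz+k*dz)).round(1),(o+k*d).round(1)) if np.isreal(k) else k for k in r]
E
python3 - <<'E'
from h import *
w=cam("wrist")
for o in axis(w,(120,150,200),190,330): print(o)
m=cv2.inRange(cv2.cvtColor(w["color"],cv2.COLOR_RGB2HSV),(10,90,60),(30,255,255))
for r in range(30,160,6): 
    x=np.where(m[r,190:340])[0]+190; print(r,(x.min(),x.max()) if len(x) else "-",end=" ")
E
```

```text
(array([445.75, 181.7 ,  20.  ]), 39.2, 229, 304)
(array([460.  , 191.85,  20.  ]), 52.8, 231, 329)
(array([489.05, 191.15,  20.  ]), 39.0, 234, 303)
30 - 36 - 42 - 48 - 54 - 60 - 66 - 72 - 78 - 84 (np.int64(228), np.int64(304)) 90 (np.int64(228), np.int64(305)) 96 (np.int64(228), np.int64(304)) 102 (np.int64(228), np.int64(304)) 108 (np.int64(228), np.int64(304)) 114 (np.int64(228), np.int64(304)) 120 (np.int64(229), np.int64(304)) 126 (np.int64(229), np.int64(304)) 132 (np.int64(230), np.int64(330)) 138 (np.int64(230), np.int64(331)) 144 (np.int64(231), np.int64(331)) 150 (np.int64(231), np.int64(330)) 156 (np.int64(231), np.int64(328))
```

Call:
move_arm --targets "-1 0 0 -0.6 0 0 0;-1 0 1.2 0 0 0 0;-1 0 0 0.5 0 0 0;-1 0 0 0.1 0 0 0;-1 0 0 0 0 0 0"

```text
clock: 8.33
eef_pos: [504.2, 203.7, 13.0]
tool_rot: [3.14, 0.002, -2.956]
force: [-0.2, 1.3, 10.3]
width: -0.1
gripper_force: 5.3
```

Call:
move_arm --targets "-1 0 -0.48 0 0 0 0;-1 0 -0.48 0 0 0 0;-1 0 -0.48 0 0 0 0;-1 0 -0.48 0 0 0 0;-1 0 -0.48 0 0 0 0"

```text
clock: 8.75
eef_pos: [509.6, 179.0, 13.5]
tool_rot: [3.141, 0.003, -2.957]
force: [0.5, 1.0, 13.2]
width: 0.1
gripper_force: 6.5
```

Run:
```python
from h import *
w=cam("wrist")
s=read_state();print(s["eef_pos"],s["force"],s["clock"])
for o in axis(w,(100,120,150,200),190,360): print(o)
m=cv2.inRange(cv2.cvtColor(w["color"],cv2.COLOR_RGB2HSV),(10,90,60),(30,255,255))
for r in range(78,180,6): 
    x=np.where(m[r,190:360])[0]+190; print(r,(x.min(),x.max()) if len(x) else "-",end=" ")
```

```text
[509.86141167 177.50039263  13.45460676] [-0.21813648 -0.85717339 13.65126517] 8.8
(array([439.05, 167.4 ,  20.  ]), 38.5, 224, 299)
(array([448.95, 169.5 ,  20.  ]), 38.7, 225, 299)
(array([464.2 , 173.75,  20.  ]), 41.4, 226, 303)
(array([492.2, 178.8,  20. ]), 39.5, 229, 299)
78 - 84 (np.int64(223), np.int64(300)) 90 (np.int64(223), np.int64(300)) 96 (np.int64(223), np.int64(299)) 102 (np.int64(223), np.int64(299)) 108 (np.int64(224), np.int64(299)) 114 (np.int64(224), np.int64(299)) 120 (np.int64(225), np.int64(299)) 126 (np.int64(225), np.int64(299)) 132 (np.int64(225), np.int64(299)) 138 (np.int64(226), np.int64(300)) 144 (np.int64(226), np.int64(303)) 150 (np.int64(226), np.int64(303)) 156 (np.int64(227), np.int64(301)) 162 (np.int64(227), np.int64(299)) 168 (np.int64(227), np.int64(299)) 174 (np.int64(228), np.int64(299))
```

```bash
cat >> h.py <<'E'
def lean_edge(w,uv,A,B,rad=34.7,off=11.6):
    a=(B-A)/np.linalg.norm(B-A); n=np.array([-a[1],a[0],0]); o,d=ray(w,*uv); po=o-A
    on,oz,dn,dz=po@n,po[2],d@n,d[2]
    r=np.roots([dn*dn+dz*dz,2*(on*dn+oz*dz),on*on+oz*oz-rad**2])
    return [(float(np.degrees(np.arctan2(on+k*dn,oz+k*dz))-off),(o+k*d).round(1)) if np.isreal(k) else k for k in r]
E
python3 - <<'E'
from h import *
w=cam("wrist")
A,B=[o[0] for o in axis(w,(100,200),190,360)]
for u in(302.5,303.5): print(lean_edge(w,(u,148),A,B))
V=w["color"][:,:,:].astype(int)
for r in range(138,160,3): print(r,V[r,240:306:3,0])
E
```

```text
[(124.65879907354847, array([463.2, 196.4,  -5.1])), (16.485436294770693, array([455.5, 186.9,  50.6]))]
[(123.40024064394385, array([463. , 196.9,  -4.5])), (17.37004335001439, array([455.4, 187.4,  50.4]))]
138 [137 144 154 157 163 169 173 173 175 112 120 128 136 145 196 186 188 189
 189 185 164 134]
141 [138 144 155 158 164 168 173 174 149 102 110 119 129 191 186 187 187 188
 185 184 189 134]
144 [138 143 153 157 162 169 173 173 112  92  99 107 147 185 185 187 187 187
 183 186 189 156]
147 [137 143 153 156 163 169 173 174 112  85  89  95 168 185 186 186 187 183
 183 188 187 175]
150 [137 143 153 157 162 169 173 174 126  82  83  84 179 185 187 186 184 183
 186 187 187 164]
153 [136 143 153 158 162 169 173 174  97  82  81  83 163 185 186 186 182 184
 187 185 186 143]
156 [135 142 153 158 162 168 174 173  99  98  84  82 107 185 186 182 181 186
 185 186 180 138]
159 [136 136 152 158 161 169 173 174  97 100  97  87  81 170 184 180 184 186
 185 183 154 137]
```

```bash
cat >> h.py <<'E'
def tip(w,x0,x1,y0,y1,thr=178):
    m=(w["color"][y0:y1,x0:x1,0]>thr).astype(np.uint8)
    m=cv2.morphologyEx(m,cv2.MORPH_OPEN,np.ones((3,3),np.uint8))
    n,L,S,C=cv2.connectedComponentsWithStats(m); i=1+np.argmax(S[1:,4])
    x,y,ww,hh,a=S[i]; return (C[i]+[x0,y0]).round(1),(x+x0,y+y0,ww,hh,a)
E
python3 - <<'E'
from h import *
w=cam("wrist")
A,B=[o[0] for o in axis(w,(100,200),190,360)]
c,b=tip(w,255,315,115,190); print(c,b); print(tip_angle(w,c,A,B))
E
```

```text
[289.6 148.2] (np.int32(277), np.int32(134), np.int32(26), np.int32(30), np.int32(612))
[(np.float64(150.9), array([465.4, 189.5,  -9.7])), (np.float64(18.4), array([456.3, 181.6,  52.3]))]
```

Call:
move_arm --targets "-1 0 0 -0.6 0 0 0;-1 0 1 0 0 0 0;-1 0 0 0.5 0 0 0;-1 0 0 0.1 0 0 0;-1 0 0 0 0 0 0"

```text
clock: 9.32
eef_pos: [506.4, 190.1, 13.0]
tool_rot: [3.14, 0.001, -2.956]
force: [-1.6, 0.6, 14.6]
width: 0.3
gripper_force: 7.2
```

Call:
move_arm --targets "-1 0 -0.35 0 0 0 0;-1 0 -0.35 0 0 0 0;-1 0 -0.35 0 0 0 0;-1 0 -0.25 0 0 0 0;-1 0 0 0 0 0 0"

```text
clock: 9.73
eef_pos: [509.6, 175.4, 13.4]
tool_rot: [3.141, 0.002, -2.958]
force: [-1.2, -0.8, 17.8]
width: -0.0
gripper_force: 8.7
```

Run:
```python
from h import *
w=cam("wrist")
s=read_state();print(s["eef_pos"],s["force"],s["clock"])
ax=axis(w,(100,200),190,360);A,B=[o[0] for o in ax];print(ax)
c,b=tip(w,230,315,100,190); print(c,b); print(tip_angle(w,c,A,B))
```

```text
[509.49777026 175.53663161  13.4323604 ] [-1.34921315 -0.70561028 17.89722589] 9.7833
[(array([439.85, 159.5 ,  20.  ]), 39.1, 215, 291), (array([492.95, 171.05,  20.  ]), 39.0, 222, 291)]
[269.5 143.3] (np.int32(253), np.int32(100), np.int32(30), np.int32(90), np.int32(2090))
[(np.float64(164.8), array([464.8, 174.1, -12.8])), (np.float64(12.0), array([455.4, 170.1,  53.3]))]
```

Call:
move_arm --targets "-1 0 0 -0.5 0 0 0;-1 0 0 -4 0 0 0;1 0 0 -4 0 0 0;1 0 0 -2 0 0 0;1 0 0 0 0 0 0"

```text
clock: 10.2
eef_pos: [511.2, 176.5, 120.9]
tool_rot: [3.14, 0.007, -2.958]
force: [1.2, 0.2, -0.0]
width: 35.7
gripper_force: 0.0
```

Run:
```python
from h import *
w=cam("wrist")
s=read_state();print(s["eef_pos"],s["force"],s["clock"])
m=cv2.inRange(cv2.cvtColor(w["color"],cv2.COLOR_RGB2HSV),(10,90,60),(30,255,255))
for r in range(100,260,10): 
    x=np.where(m[r,190:320])[0]+190; print(r,(int(x.min()),int(x.max())) if len(x) else "-",end=" ")
V=w["color"].astype(int)
print()
for r in range(126,190,3): print(r,V[r,214:286:3,0])
```

```text
[509.77036234 175.88315626 118.80498147] [-0.12373668 -0.58778229 -0.06271526] 10.25
100 (232, 277) 110 (233, 277) 120 (233, 278) 130 (233, 278) 140 (234, 278) 150 (235, 278) 160 (235, 278) 170 (236, 278) 180 (236, 278) 190 (237, 278) 200 (238, 278) 210 (238, 279) 220 (239, 279) 230 (239, 279) 240 (240, 279) 250 (243, 274) 
126 [132 137 133  71  69  67  67  94 117 132 146 177 177 175 178 180 173 185
 184 181 172 157 137 136]
129 [128 132 133  69  69  65  68  95 116 111  93 165 176 174 178 178 173 185
 184 180 171 158 138 139]
132 [130 132 131  66  69  67  67  93 116  92  92  93 158 176 170 164 184 183
 184 181 172 158 136 136]
135 [133 135 133 104  68  67  68  89 108  92  92  94  97  97  97 182 183 184
 184 179 171 159 133 135]
138 [131 134 135  69  69  67  67  87  88  92  93  94  98  95 154 182 183 184
 184 180 172 160 133 134]
141 [130 133 132  68  67  67  68  85  89  92  93  94  99 121 164 182 184 185
 185 179 171 158 136 135]
144 [133 134 132  69  67  68  68  86  89  91  94  93  97 171 178 182 183 184
 184 180 171 159 135 135]
147 [131 133 133 106  68  67  68  85  89  92 117 154 
[... 791 characters left out ...]
  66  66  68  74 102 126 141 153 164 169 177 183 183 182
 181 179 172 161 136 133]
174 [129 128 131 131  66  67  69  71 100 124 139 154 162 170 177 182 184 183
 182 180 172 161 134 134]
177 [132 131 133 132  66  66  68  68  99 124 139 153 163 169 177 182 183 183
 183 179 173 161 136 133]
180 [132 132 136 131  65  64  67  66  95 123 138 153 163 170 177 183 183 183
 183 179 173 161 139 134]
183 [132 129 131 131 105  69  66  66  97 123 138 153 161 169 178 183 182 183
 182 179 172 161 138 131]
186 [133 131 130 136 105  65  67  67  95 121 135 153 161 170 177 183 184 183
 183 179 173 162 133 130]
189 [132 132 132 133  67  69  67  64  91 120 135 153 161 170 177 182 183 182
 183 179 173 161 136 134]
```

Run:
```python
from h import *
w=cam("wrist"); print(read_state()["eef_pos"])
cl=cv2.createCLAHE(4,(2,2)).apply(w["color"][90:165,210:310,0])
cv2.imwrite("pics/k.png",cv2.resize(cl,(800,600),interpolation=cv2.INTER_CUBIC))
for o in axis(w,(100,110,200,240),190,320): print(o)
np.save("w.npy",w["color"])
```

```text
[508.46724649 175.27763792 117.29286262]
(array([441.55, 159.8 ,  20.  ]), 39.1, 232, 278)
(array([449.55, 161.65,  20.  ]), 38.6, 233, 278)
(array([529.3 , 179.05,  20.  ]), 38.3, 238, 279)
(array([569.65, 187.45,  20.  ]), 37.9, 240, 279)
```

View pics/k.png

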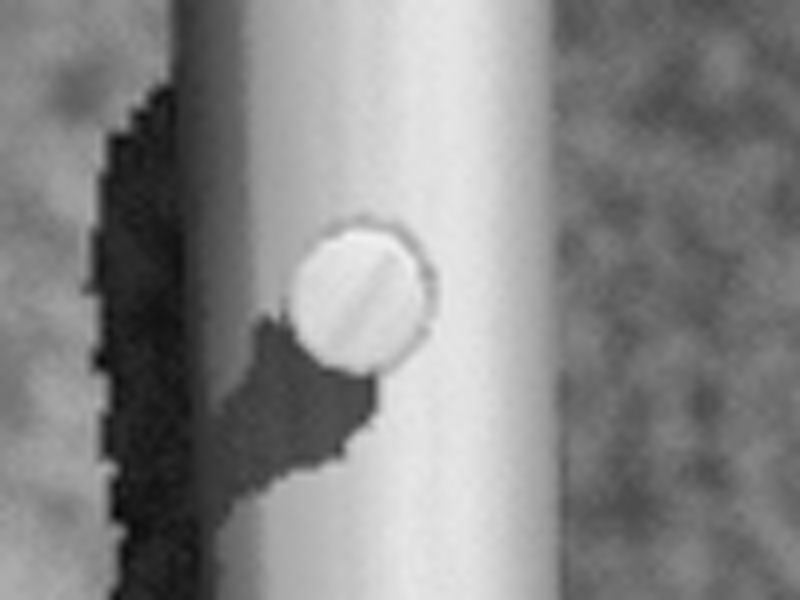

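Run:
```python
from h import *
w=cam("wrist"); print(read_state()["eef_pos"],read_state()["width"])
A=axis(w,(105,),190,320)[0][0];B=axis(w,(220,),190,320)[0][0]
r=tip_angle(w,(254.8,127.5),A,B); print(A,B,r)
a=(B-A)/np.linalg.norm(B-A); print("yaw",np.degrees(np.arctan2(a[1],a[0])))
P=r[1][1]; k=(P-A)@a; print("stub axis pt",A+k*a,"mid",A+(k+45)*a)
```

```text
[507.65959667 174.83405562 116.33763235] 58.04495114225001
[443.85 160.25  20.  ] [546.65 182.8   20.  ] [(np.float64(-176.7), array([465.8, 163.1, -13.9])), (np.float64(-1.1), array([459.1, 162.9,  54. ]))]
yaw 12.372326787578096
stub axis pt [458.95450142 163.56329287  20.        ] mid [502.90941598 173.20515399  20.        ]
```

Call:
move_arm --targets "1 0.35 -0.1 0 0 0 -2;1 0 0 4 0 0 0;1 0 0 4 0 0 0;1 0 0 2.5 0 0 0;1 0 0 0 0 0 0"

```text
clock: 10.77
eef_pos: [499.7, 171.3, 6.1]
tool_rot: [-3.14, -0.013, -2.923]
force: [1.0, -0.3, 0.2]
width: 85.4
gripper_force: 0.0
```

Run:
```python
from h import *
w=cam("wrist"); s=read_state();print(s["eef_pos"],s["width"],s["force"],s["tool_rot"])
m=cv2.inRange(cv2.cvtColor(w["color"],cv2.COLOR_RGB2HSV),(10,90,60),(30,255,255))
for r in range(60,300,15):
    x=np.where(m[r,170:360])[0]+170
    if len(x): a=onz(w,x.min(),r,20);b=onz(w,x.max(),r,20);print(r,x.min(),x.max(),(a+b)/2)
```

```text
[501.58698469 172.04003604   8.65501047] 85.24341529433661 [-0.09603859 -1.01966305  0.84906811] [-3.14021201 -0.00919496 -2.9230258 ]
105 223 300 [432.15 157.9   20.  ]
120 223 300 [439.3  159.45  20.  ]
135 223 300 [446.55 161.1   20.  ]
150 223 299 [454.1 162.5  20. ]
165 223 298 [461.85 164.    20.  ]
180 224 298 [469.7 166.   20. ]
195 224 297 [477.85 167.55  20.  ]
210 225 296 [486.2  169.45  20.  ]
225 225 296 [494.8  171.35  20.  ]
240 226 295 [503.7 173.3  20. ]
255 226 295 [512.8  175.35  20.  ]
270 227 295 [522.1  177.75  20.  ]
285 227 294 [531.9 179.6  20. ]
```

Call:
move_arm --targets "1 0 0.05 0.8 0 0 0;1 0 0 0.7 0 0 0;1 0 0 0 0 0 0"

```text
clock: 11.07
eef_pos: [505.4, 173.9, -2.7]
tool_rot: [3.141, 0.0, -2.923]
force: [-0.3, 0.3, 0.7]
width: 85.5
gripper_force: 0.0
```

Call:
move_arm --targets "1 0 0 0.5 0 0 0;1 0 0 0.5 0 0 0;1 0 0 0 0 0 0"

```text
clock: 11.32
eef_pos: [505.2, 173.6, -12.8]
tool_rot: [-3.142, -0.0, -2.924]
force: [0.6, -0.1, 0.2]
width: 85.5
gripper_force: 0.0
```

Call:
move_arm --targets "1 0 0 0.4 0 0 0;1 0 0 0.4 0 0 0;1 0 0 0.2 0 0 0;1 0 0 0 0 0 0"

```text
clock: 11.65
eef_pos: [504.9, 173.6, -23.1]
tool_rot: [-3.141, -0.001, -2.924]
force: [0.6, 0.2, -0.3]
width: 85.4
gripper_force: 0.0
```

Call:
move_arm --targets "-1 0 0 0 0 0 0;-1 0 0 0 0 0 0;-1 0 0 0 0 0 0;-1 0 0 0 0 0 0;-1 0 0 0 0 0 0"

```text
clock: 12.07
eef_pos: [505.5, 173.3, -22.1]
tool_rot: [-3.141, 0.0, -2.924]
force: [-1.1, -2.3, 5.5]
width: 38.2
gripper_force: 60.1
```

Call:
move_arm --targets "-1 0 0 -0.3 0 0 0;-1 0 0 -0.5 0 0 0;-1 0 0 -1 0 0 0;-1 0 0 -1 0 0 0;-1 0 0 0 0 0 0"

```text
clock: 12.48
eef_pos: [506.5, 174.3, 7.4]
tool_rot: [3.141, 0.003, -2.924]
force: [0.9, -0.2, -7.0]
width: 38.4
gripper_force: 61.4
```

Run:
```python
from h import *
w=cam("wrist"); s=read_state();print(s["eef_pos"],s["width"],s["force"],s["tool_rot"],s["gripper_force"],s["torque"])
m=cv2.inRange(cv2.cvtColor(w["color"],cv2.COLOR_RGB2HSV),(10,90,60),(30,255,255))
for r in range(30,300,15):
    x=np.where(m[r,150:370])[0]+150
    if len(x): a=onz(w,x.min(),r,48);b=onz(w,x.max(),r,48);print(r,x.min(),x.max(),(a+b)/2,np.linalg.norm(a-b).round(1))
V=w["color"].astype(int)
for r in range(90,220,6): print(r,V[r,210:310:4,0])
```

```text
[506.33548484 174.18712042   6.75575767] 38.19302381929154 [ 0.20165194  0.03807782 -7.113717  ] [ 3.14099901e+00  2.72442098e-03 -2.92361786e+00] 61.36264085769653 [ 0.00599974 -0.04386361 -0.04185921]
90 214 307 [432.35 158.75  48.  ] 37.4
105 212 309 [438.05 160.05  48.  ] 39.4
120 213 309 [443.8 161.5  48. ] 39.5
135 214 308 [449.85 162.85  48.  ] 39.2
150 214 307 [456.05 164.05  48.  ] 39.4
165 214 306 [462.45 165.25  48.  ] 39.6
180 215 306 [468.9 166.9  48. ] 39.7
195 216 305 [475.65 168.4   48.  ] 39.5
210 216 304 [482.65 169.75  48.  ] 39.6
225 217 303 [489.85 171.3   48.  ] 39.3
240 218 303 [497.15 173.15  48.  ] 39.4
255 218 302 [504.8  174.65  48.  ] 39.6
270 219 301 [512.65 176.4   48.  ] 39.3
285 219 301 [520.8 178.2  48. ] 39.9
90 [135 135 140 150 156 160 165 167 174 180 182 182 188 191 193 197 198 201
 202 197 196 185 180 175 163]
96 [136  95 107 118 129 138 144 150 158 165 167 170 177 179 179 181 183 186
 186 187 187 184 182 176 170]
102 [134  95 106 119 128 137 145 149 158 165 168 169 177 179 179 180 184 185
 186 187 187 185 181 175 170]
108 [134  93 106 119 128 138
[... 1304 characters left out ...]
 181 181 178 177 181 184 183
 187 187 185 182 177 169 145]
186 [ 66  70  98 111 125  94  95 146 177 178 179 180 177 177 180 182 181 182
 187 187 185 180 176 169 142]
192 [ 66  66  92 112 121  95  95  93 176 177 178 175 176 179 180 180 179 163
 187 186 184 181 176 169 132]
198 [ 68  69  97  95  92  94  95  92  95 173 174 174 178 178 178 178 178 185
 186 187 185 180 175 168 132]
204 [ 69  68  88  90  92  93  94  92  94 100  99 141 168 172 180 184 184 184
 186 187 184 180 174 166 134]
210 [ 70  69  89  90  93  92  94  93  94  97  98  98  98 180 183 184 185 184
 185 187 183 179 174 165 137]
216 [ 67  64  89  89  92  93  95  93  94  98  97 172 178 180 183 184 185 183
 185 185 183 179 172 165 136]
```

Run:
```python
from h import *
w=cam("wrist"); s=read_state();p=s["eef_pos"];print(p)
z=p[2]+42.5
A=axis(w,(120,),150,370,z)[0][0];B=axis(w,(240,),150,370,z)[0][0]
r=tip_angle(w,(259,184),A,B);a=(B-A)/np.linalg.norm(B-A);P=r[1][1]
print(r[1],"yaw",np.degrees(np.arctan2(a[1],a[0])),"mid by stub",A+((P-A)@a+45)*a,"near end top",onz(w,260,94,z+20)+75*a)
t=cam("top")
f=lambda x,y,z:onz(t,x/6.667+335,y/6.667+150,z)
print("base",[f(x,y,12) for x,y in((73,75),(78,540),(330,540),(312,78))])
print("apex",f(206,112,30),f(211,195,30),f(218,405,30),f(222,488,30))
print("land tops L",f(126,98,56),f(163,98,56),"lower",f(135,402,56),f(168,402,56), "right",f(303,100,56),f(322,405,56))
```

```text
[505.85278763 173.97133172   6.17676471]
(np.float64(-1.1), array([460.7, 164.4,  82.7])) yaw 12.091048132201585 mid by stub [504.55785054 174.4975585   48.7       ] near end top [507.23619817 174.50993439  68.7       ]
base [array([ 654.9, -171.3,   12. ]), array([ 480.6, -184.4,   12. ]), array([ 491.4, -274.7,   12. ]), array([ 664.4, -260.7,   12. ])]
apex [ 640.6 -216.5   30. ] [ 609.4 -220.    30. ] [ 532.4 -226.6   30. ] [ 502.8 -229.5   30. ]
land tops L [ 634.  -180.4   56. ] [ 635.6 -193.5   56. ] lower [ 525.1 -190.1   56. ] [ 526.4 -201.5   56. ] right [ 640.7 -243.1   56. ] [ 531.7 -254.5   56. ]
```

Call:
move_arm --targets "-1 0 0 -2 0 0 0;-1 0 0 -3.5 0 0 0;-1 0 0 -3 0 0 0;-1 0.1 -2 0 0 0 0;-1 0.16 -3 0 0 0 0"

```text
clock: 13.05
eef_pos: [514.7, 128.9, 92.4]
tool_rot: [3.138, 0.005, -2.917]
force: [0.2, -0.2, -6.7]
width: 38.1
gripper_force: 62.9
```

Call:
move_arm --targets "-1 0.21 -4 0 0 0 0;-1 0.21 -4 0 0 0 0;-1 0.21 -4 0 0 0 0;-1 0.21 -4 0 0 0 0;-1 0.21 -4 0 0 0 0"

```text
clock: 13.47
eef_pos: [545.7, -75.1, 89.9]
tool_rot: [3.141, -0.001, -2.923]
force: [0.6, 0.2, -6.4]
width: 38.2
gripper_force: 62.9
```

Call:
move_arm --targets "-1 0.21 -4 0 0 0 0;-1 0.21 -4 0 0 0 0;-1 0.21 -4 0 0 0 0;-1 0.1 -2 0 0 0 0;-1 0 0 0 0 0 0"

```text
clock: 13.88
eef_pos: [568.5, -221.0, 89.5]
tool_rot: [-3.136, -0.002, -2.934]
force: [-0.6, -1.7, -6.8]
width: 38.4
gripper_force: 63.0
```

Call:
move_arm --targets "-1 0 0 0 0 0 3.5;-1 0 0 0 0 0 3.8;-1 0 0 0 0 0 0"

```text
clock: 14.13
eef_pos: [568.6, -211.0, 89.4]
tool_rot: [3.141, -0.002, -3.053]
force: [-0.6, 0.1, -7.3]
width: 38.1
gripper_force: 63.0
```

Run:
```python
from h import *
w=cam("wrist"); s=read_state();print(s["eef_pos"],s["width"],s["force"],s["tool_rot"],s["clock"])
z=s["eef_pos"][2]+42.5
for o in axis(w,(120,180,240),150,370,z): print(o)
V=w["color"].astype(int).mean(2).astype(int)
for r in range(60,384,12): print(r,V[r,100:420:8])
```

```text
[ 568.77321597 -210.95053458   89.56168788] 38.18192183052283 [ 0.47640463 -0.0604706  -7.42019816] [ 3.14085212e+00 -1.97261367e-03 -3.04957703e+00] 14.1833
(array([ 504.85, -215.75,  132.1 ]), 39.1, 213, 309)
(array([ 530.05, -213.65,  132.1 ]), 39.3, 215, 306)
(array([ 558.35, -211.35,  132.1 ]), 39.3, 217, 303)
60 [148 147 151 148 153 149 156 156 153 155 153 153 150 156 156 156 152 156
 155 156 136  83  84  85  81  82  82  80  82  86  83  84  84  83  83  81
 155 149 154 151]
72 [150 148 151 151 149 147 149 153 159 154 155 157 157 155 153 154 152 154
 150 146  84  83  82  83  82  87  84  85  83  82  82  84  82  85  82 154
 154 152 150 147]
84 [153 148 145 149 151 151 154 155 156 157 153 133 143 157 101 100 103 120
 126 129 133 130 121 109 110  54  82  85  83  84  87  84  85  87 154 153
 149 155 156 156]
96 [156 147 148 152 153 153 157 156 152 152 155  86 100  91  80  85  85  85
  90  91  93  90  90  89  87  84  80  82  84  85  82  85  83 154 158 154
 158 154 155 155]
108 [148 148 153 151 153 157 153 155 154 155 156 155 130 165 122  83  87  86
  91  91  94  92  91  90  89  86  80  
[... 3007 characters left out ...]
29  28  30
  31  28 149  27]
336 [ 24  74  26  30  27  30  27  79  26  28  26  31  27  27  24  27  27  27
  29  26  25  27  25  27  27  26  29  26  28  28  27  24  28 156  24  31
  31  29  24 111]
348 [ 29  25  26  27  26  28  79  81  28  26  24  26  29  26  28  25  26  24
  26  26  27  27  26  27  27  28  27  25  25  27  24  26  26 154 153  26
  24  23  25  27]
360 [ 22  26  28  23  23  50  73  78  28  26  25  26  29  25  24  28  24  25
  28  26  27  25  24  28  25  27  25  27  27  26  24  27  21 148 152 147
  25  27  27  27]
372 [ 25  22  26  49  51  51  25  23  22  27  24  27  28  26  27  28  29  27
  24  24  23  27  25  25  26  25  22  26  25  23  23  23  26  23  25 150
 153 131  25  23]
```

Run:
```python
from h import *
w=cam("wrist"); V=w["color"].astype(int).mean(2).astype(int)
for r in (90,100,112,120,128,136,150,160,170): print(r,V[r,176:226:2])
for uv in((187,100),(187,160),(187,180)): print("base",onz(w,*uv,12))
for uv in((198,112),(198,128)): print("blk",onz(w,*uv,56))
```

```text
90 [157 153 151 152 154 156 147  83 101 124 185 181 181 182 184 183 114  98
  96  87  81  83  82  84  82]
100 [155 155 155 157 159 157 125  77  97  99  98  96  98  98  98 100 100  98
  84  82  83  83  84  83  85]
112 [155 157 159 157 157 157 155 123  90 125 133 134 134 134 162 175 176 177
 142  80  84  84  83  86  84]
120 [156 155 154 151 151 152 154 128  80 118 133 132 133 133 152 174 175 176
 146  82  83  84  83  85  85]
128 [154 152 153 155 158 160 158  83  76  81 133 132 132 131 137 173 175 174
 154  80  84  84  83  87  86]
136 [160 157 157 158 157 155 155 154 120  51 131 130 132 131 132 175 174 156
 142  82  83  84  84  85  85]
150 [154 156 157 155 155 147 116  85  85  50  52  51  53  53  54  54  51  54
  51  74  83  84  83  83  85]
160 [157 156 158 157 157 126  83  81  83  58  51  51  53  53  54  51  51  53
  52  72  81  84  83  84  85]
170 [154 155 157 159 158 155 124  82  82  70  53  51  51  56  52  53  50  54
  52  64  83  84  84  84  87]
base [ 503.5 -273.5   12. ]
base [ 551.3 -272.3   12. ]
base [ 568.5 -271.9   12. ]
blk [ 509.1 -256.2   56. ]
blk [ 519.3 -255.8   56. ]
```

Call:
move_arm --targets "-1 -0.2 -1.15 0 0 0 0;-1 0 0 2 0 0 0;-1 0 0 2 0 0 0;-1 0 0 1.5 0 0 0;-1 0 0 0 0 0 0"

```text
clock: 14.65
eef_pos: [570.1, -222.9, 32.1]
tool_rot: [3.14, -0.006, -3.05]
force: [-0.9, 0.5, -7.2]
width: 38.4
gripper_force: 62.7
```

Call:
move_arm --targets "-1 0 0 0.4 0 0 0;-1 0 0 0.3 0 0 0;-1 0 0 0 0 0 0"

```text
clock: 14.9
eef_pos: [573.3, -223.2, 28.8]
tool_rot: [-3.141, 0.001, -3.051]
force: [-1.1, 0.4, -7.9]
width: 38.0
gripper_force: 62.9
```

Call:
move_arm --targets "-1 0 0 0.2 0 0 0;-1 0 0 0 0 0 0"

```text
clock: 15.07
eef_pos: [573.1, -222.9, 26.9]
tool_rot: [-3.141, 0.001, -3.051]
force: [0.1, -0.6, -6.7]
width: 38.5
gripper_force: 62.9
```

Call:
move_arm --targets "-1 0 0 0.2 0 0 0;-1 0 0 0 0 0 0"

```text
clock: 15.23
eef_pos: [572.8, -222.7, 24.5]
tool_rot: [-3.142, 0.0, -3.051]
force: [-0.2, 0.1, -7.3]
width: 38.6
gripper_force: 62.9
```

Call:
move_arm --targets "-1 0 0 0.2 0 0 0;-1 0 0 0 0 0 0"

```text
clock: 15.4
eef_pos: [572.6, -222.7, 22.2]
tool_rot: [3.141, -0.0, -3.051]
force: [-0.7, -1.0, -6.4]
width: 38.4
gripper_force: 62.9
```

Call:
move_arm --targets "-1 0 0 0.15 0 0 0;-1 0 0 0 0 0 0"

```text
clock: 15.57
eef_pos: [572.6, -222.7, 20.6]
tool_rot: [3.141, -0.0, -3.051]
force: [0.4, 0.1, -7.7]
width: 37.9
gripper_force: 62.9
```

Call:
move_arm --targets "-1 0 0 0.15 0 0 0;-1 0 0 0 0 0 0"

```text
clock: 15.73
eef_pos: [572.6, -222.7, 19.1]
tool_rot: [3.141, -0.0, -3.051]
force: [0.2, 0.5, -8.2]
width: 38.4
gripper_force: 62.9
```

Call:
move_arm --targets "-1 0 0 0.1 0 0 0;-1 0 0 0 0 0 0"

```text
clock: 15.9
eef_pos: [572.6, -222.7, 18.2]
tool_rot: [3.141, -0.0, -3.051]
force: [-0.5, 0.2, -7.5]
width: 38.5
gripper_force: 62.9
```

Call:
move_arm --targets "-1 0 0 0.1 0 0 0;-1 0 0 0 0 0 0"

```text
clock: 16.07
eef_pos: [572.8, -222.5, 17.6]
tool_rot: [3.141, 0.0, -3.051]
force: [-1.4, 1.3, -4.0]
width: 38.0
gripper_force: 63.3
```

Call:
move_arm --targets "-1 0 0 0.1 0 0 0;-1 0 0 0 0 0 0"

```text
clock: 16.23
eef_pos: [572.9, -222.3, 17.4]
tool_rot: [3.141, 0.0, -3.051]
force: [-1.9, 2.4, 4.1]
width: 38.4
gripper_force: 64.1
```

Call:
move_arm --targets "-1 0 0.1 0 0 0 0;-1 0 0 0 0 0 0"

```text
clock: 16.4
eef_pos: [573.1, -221.6, 16.6]
tool_rot: [-3.141, 0.001, -3.051]
force: [-1.2, 1.4, 0.3]
width: 38.0
gripper_force: 63.5
```

Call:
move_arm --targets "-1 0 0 0.1 0 0 0;-1 0 0 0 0 0 0"

```text
clock: 16.57
eef_pos: [573.2, -221.4, 16.4]
tool_rot: [-3.142, 0.001, -3.051]
force: [-2.7, 3.1, 7.4]
width: 37.9
gripper_force: 64.6
```

Call:
move_arm --targets "-1 0 0.1 0 0 0 0;-1 0 0 0 0 0 0"

```text
clock: 16.73
eef_pos: [573.2, -221.3, 16.3]
tool_rot: [-3.14, 0.001, -3.051]
force: [-2.5, 0.1, 5.8]
width: 38.4
gripper_force: 64.2
```

Call:
move_arm --targets "-1 0 0.05 0.05 0 0 0;-1 0 0 0 0 0 0"

```text
clock: 16.9
eef_pos: [573.2, -221.3, 16.2]
tool_rot: [-3.14, 0.001, -3.051]
force: [-3.4, 0.9, 8.7]
width: 38.2
gripper_force: 64.8
```

Call:
move_arm --targets "-0.2 0 0 0 0 0 0;0.3 0 0 0 0 0 0;1 0 0 0 0 0 0;1 0 0 0 0 0 0;1 0 0 0 0 0 0"

```text
clock: 17.32
eef_pos: [572.7, -220.3, 14.7]
tool_rot: [-3.142, 0.0, -3.051]
force: [0.1, -0.3, -0.3]
width: 84.2
gripper_force: 0.0
```

Call:
move_arm --targets "1 0 0 -1 0 0 0;1 0 0 -3 0 0 0;1 0 0 -3 0 0 0;1 0 0 -2 0 0 0;1 0 0 0 0 0 0"

```text
clock: 17.73
eef_pos: [576.0, -221.3, 110.2]
tool_rot: [-3.138, 0.008, -3.051]
force: [0.6, 0.3, -0.5]
width: 85.3
gripper_force: 0.0
```

Run:
```python
from h import *
w=cam("wrist"); s=read_state();print(s["eef_pos"],s["width"],s["force"],s["clock"])
for o in axis(w,(110,130,170,200,230,250),190,330,58): print(o)
V=w["color"].astype(int)
for r in range(90,190,4): print(r,V[r,222:294:3,0])
```

```text
[ 574.63096732 -220.94902123  108.00988457] 85.06382297468605 [ 0.52983938 -0.23710171 -0.06209924] 17.7833
(array([ 512.55, -226.25,   58.  ]), 38.9, 233, 288)
(array([ 526.4, -224.6,   58. ]), 38.8, 234, 288)
(array([ 555.85, -221.85,   58.  ]), 38.9, 235, 287)
(array([ 579.6, -220.1,   58. ]), 39.4, 235, 286)
(array([ 604.75, -217.8 ,   58.  ]), 39.0, 236, 285)
(array([ 622.4, -215.8,   58. ]), 39.0, 237, 285)
90 [ 95  97  98  99 109 130 126 109 109 110 114 114 114 117 117 115 115 113
 113 110 109 105 103  52]
94 [130 172 172 171 107 125 108 109 111 111 114 115 115 116 115 114 115 113
 113 111 109 105 103  93]
98 [131 173 173  92 106 105 107 107 110 111 114 115 116 117 114 115 114 112
 113 111 107 105 102  93]
102 [130 169 174  92 101 106 108 108 110 109 115 115 116 118 115 114 114 114
 113 111 108 106 101  93]
106 [132 170 174  94 102 105 107 109 111 109 114 116 115 118 116 115 113 113
 112 112 107 104 102  92]
110 [130 166 173  94 101 106 107 110 110 110 113 115 115 117 115 115 114 113
 113 111 108 104 101  95]
114 [128 161 171  90 101 106 108 109 111 109 114 116 116 117 115 114
[... 1188 characters left out ...]
  81 106 108 110 111 110 112 115 116 115 115 115 112 113
 111 110 105 102  74  51]
166 [ 50  49  49  48  73 106 107 110 111 112 112 115 114 117 116 114 112 111
 111 110 106 102  68  50]
170 [ 50  46  52  49  72 106 107 109 111 112 114 115 113 115 117 114 112 110
 112 110 107 102  70  49]
174 [ 50  53  51  51  64 107 108 109 111 110 114 116 116 117 116 113 111 111
 109 109 105 101  62  53]
178 [ 50  49  50  48  65 107 107 108 111 111 114 115 115 115 116 115 112 111
 110 108 106 101  62  52]
182 [ 50  49  51  51  65 105 108 109 110 111 112 116 114 115 116 115 112 112
 110 107 105 103  55  50]
186 [ 49  48  51  49  57 103 108 110 111 110 111 116 114 115 116 116 111 111
 111 107 104 101  55  50]
```

Run:
```python
from h import *
w=cam("wrist"); s=read_state();print(s["eef_pos"],s["clock"])
A=axis(w,(110,),190,330,58)[0][0];B=axis(w,(230,),190,330,58)[0][0]
a=(B-A)/np.linalg.norm(B-A)
for c in((260.5,137),(262.5,137)):
    r=tip_angle(w,c,A,B)[1]; print(r, A+((r[1]-A)@a+45)*a)
print("yaw",np.degrees(np.arctan2(a[1],a[0])))
# front face/top near edge of near block and far block edges along -y land column
g=w["color"].astype(int).mean(2).astype(int)
print(g[60:330:3,226])
```

```text
[ 573.19366196 -220.51587443  106.22528252] 17.8333
(np.float64(0.6), array([ 525.1, -224.5,   92. ])) [ 569.94483846 -220.74995179   58.        ]
(np.float64(2.6), array([ 525. , -223.3,   92. ])) [ 569.95450568 -220.74906766   58.        ]
yaw 5.2255479277649615
[145 145 148 150 153 102  93  94  94  94  94  94 155 167 171 168 168 170
 165 165 170 169  89  89  80  48  50  48  50  50  50  49  49  49  50  50
  48  50  49  49  48  49  48  47  48  47  47  49  49  48  48  48  52  81
  81  84  83  82  82  84  89  92  89  90  87  88  88  88  87  80  80  79
  78  79  79  75  75  76  77  77  76  76  77  75  77  77  83  80  77  74]
```

```bash
python3 -c "
from h import *
print(order.finish_job())"
```

```text
the job is handed in; nothing more can be done
None
```

The casting was rolled upright, then set in both V-blocks and released, and the job is handed in. The last wrist-camera check put the stub within about 3 degrees of upright and the bar's middle about 2 mm from centre; no verdict came back.

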